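# Stack sharpening stones to dry on spacer sticks

## Task

The wet sharpening stones must dry with air between them: take the two thick drying sticks from the draining slope and lay them square across the worn stone in the black holder, centred on its width, one towards each end. Then take the loose stone from the slope and lay it level on both sticks, squarely in line over the worn stone. The worn stone's thickness is not known, so feel for its top: set everything down gently, without dropping it or pressing hard, and leave the other things on the counter where they stand.

Things in the scene. Friction and masses are not known exactly. Their poses are not given: they have to be found in the camera images.
- stone_mid (a point): loose sharpening stone, grey block 180 x 60 x 25 mm, about 0.54 kg (0.4 to 0.75). It starts on the white draining slope, long side up the slope, its lower end against the slope's foot lip, between the two drying sticks (40 mm or more of free slope on each side). The point is its centre; x along its 180 mm length (uphill at first), y across its 60 mm width, z out of its upper face (leaning 30 degrees from vertical at first).
- stick_a_mid (a point): wooden drying stick, square bar 120 x 20 x 20 mm, about 36 g, loose. It starts lying on the white draining slope, pointing straight up the slope, to one side of the loose sharpening stone. The point is its centre; x along its length, z out of its upper face (so on the slope z leans 30 degrees from vertical).
- stick_b_mid (a point): wooden drying stick, square bar 120 x 20 x 20 mm, about 36 g, loose. The twin of the other; it starts lying on the white draining slope, pointing straight up the slope, to one side of the loose sharpening stone. The point is its centre; x along its length, z out of its upper face (so on the slope z leans 30 degrees from vertical).
- slope: fixed white draining board on steel feet, sloping at 30 degrees: surface 250 mm along the slope, 320 mm wide. Origin on the worktop under its middle; x points horizontally uphill, y across, z up; the middle of its surface is 75 mm above the origin; its upper edge is about 138 mm high. A lip at its low end stands 14 mm out of the surface.
- holder: fixed black rubber stone holder, 220 x 76 x 18 mm, with a steel jaw 26 mm high at each end. Origin at the middle of its underside on the worktop; x along its length, z up. A worn sharpening stone, grey, 180 x 60 mm, is clamped in it, centred and along x, fixed, with a flat level top. That top is somewhere between 34 and 48 mm above the origin, different every time and not measured: it must be felt or seen.
- oil_bottle: amber glass oil bottle, standing, 68 mm diameter, 240 mm tall; bystander, leave alone. Origin at the centre of its underside.
- ramekin: small white ceramic cup, 72 mm across, 45 mm tall; bystander, leave alone. Origin at the centre of its underside.
- brush: wooden scrubbing brush lying bristles down, 130 x 45 x 36 mm; bystander, leave alone. Origin at the centre of its underside.
- thin_stick: thin wooden stick, 140 x 9 x 9 mm, lying on the worktop; too thin, not one of the drying sticks; bystander, leave alone. Origin at the centre of its underside.
- spice_jar: glass spice jar, 60 mm diameter, 100 mm tall; bystander, leave alone. Origin at the centre of its underside.
There are look-alikes about, which are no part of the job. Leave any blue look-alike of the part that bears stone_mid alone.

How it is judged (in metres and radians):
On the way, in this order (a step that is already met when the one before it is completed fails the run):
1. both drying sticks lie on the worn stone, square across it, one towards each end, let go and still (((x of stick_a_mid in the frame of holder between 0.035 and 0.085 m and y of stick_a_mid in the frame of holder between -0.022 and 0.022 m and z of stick_a_mid in the frame of holder between 0.039 and 0.064 m and angle between the x axis of each of stick_a_mid, stick_b_mid and the y axis of holder, either way round below 0.2 rad and linear speed of each of stick_a, stick_b below 0.02 m/s and contact force between the fingers and stick_a below 0.05 N and x of stick_b_mid in the frame of holder between -0.085 and -0.035 m and y of stick_b_mid in the frame of holder between -0.022 and 0.022 m and z of stick_b_mid in the frame of holder between 0.039 and 0.064 m and contact force between the fingers and stick_b below 0.05 N) or (x of stick_a_mid in the frame of holder between -0.085 and -0.035 m and y of stick_a_mid in the frame of holder between -0.022 and 0.022 m and z of stick_a_mid in the frame of holder between 0.039 and 0.064 m and angle between the x axis of each of stick_a_mid, stick_b_mid and the y axis of holder, either way round below 0.2 rad and linear speed of each of stick_a, stick_b below 0.02 m/s and contact force between the fingers and stick_a below 0.05 N and x of stick_b_mid in the frame of holder between 0.035 and 0.085 m and y of stick_b_mid in the frame of holder between -0.022 and 0.022 m and z of stick_b_mid in the frame of holder between 0.039 and 0.064 m and contact force between the fingers and stick_b below 0.05 N)) and contact force between stone and stick_a below 0.05 N and contact force between stone and stick_b below 0.05 N), for 0.2 s.
2. the loose stone lies level on both sticks, in line over the worn stone, let go (((x of stick_a_mid in the frame of holder between 0.035 and 0.085 m and y of stick_a_mid in the frame of holder between -0.022 and 0.022 m and z of stick_a_mid in the frame of holder between 0.039 and 0.064 m and angle between the x axis of each of stick_a_mid, stick_b_mid and the y axis of holder, either way round below 0.2 rad and linear speed of each of stick_a, stick_b below 0.02 m/s and contact force between the fingers and stick_a below 0.05 N and x of stick_b_mid in the frame of holder between -0.085 and -0.035 m and y of stick_b_mid in the frame of holder between -0.022 and 0.022 m and z of stick_b_mid in the frame of holder between 0.039 and 0.064 m and contact force between the fingers and stick_b below 0.05 N) or (x of stick_a_mid in the frame of holder between -0.085 and -0.035 m and y of stick_a_mid in the frame of holder between -0.022 and 0.022 m and z of stick_a_mid in the frame of holder between 0.039 and 0.064 m and angle between the x axis of each of stick_a_mid, stick_b_mid and the y axis of holder, either way round below 0.2 rad and linear speed of each of stick_a, stick_b below 0.02 m/s and contact force between the fingers and stick_a below 0.05 N and x of stick_b_mid in the frame of holder between 0.035 and 0.085 m and y of stick_b_mid in the frame of holder between -0.022 and 0.022 m and z of stick_b_mid in the frame of holder between 0.039 and 0.064 m and contact force between the fingers and stick_b below 0.05 N)) and x of stone_mid in the frame of holder between -0.02 and 0.02 m and y of stone_mid in the frame of holder between -0.015 and 0.015 m and z of stone_mid in the frame of holder between 0.06 and 0.088 m and angle between the x axis of stone_mid and the x axis of holder, either way round below 0.15 rad and angle between the z axis of stone_mid and the z axis of holder, either way round below 0.06 rad and contact force between stone and stick_a above 0.2 N and contact force between stone and stick_b above 0.2 N and linear speed of stone below 0.02 m/s and contact force between the fingers and stone below 0.05 N), for 0.2 s.
At the end, for the whole second after the job is handed in: Sticks on the worn stone, centres 35-85 mm either side of its middle, within 22 mm across, square within 0.2 rad; loose stone resting on both, level within 0.06 rad, turned within 0.15 rad, centred within 20 mm along and 15 mm across; all let go and at rest (all of step 2); the robot touches nothing.
It fails at once if the loose stone or a stick is dropped: it moves faster than 0.4 m/s (a fall of about 8 mm) while the fingers do not touch it ((linear speed of stone above 0.4 m/s and contact force between the fingers and stone below 0.05 N) or (linear speed of stick_a above 0.4 m/s and contact force between the fingers and stick_a below 0.05 N) or (linear speed of stick_b above 0.4 m/s and contact force between the fingers and stick_b below 0.05 N)).
It fails at once if the loose stone is pressed on a stick with more than 45 N (contact force between stone and stick_a above 45 N or contact force between stone and stick_b above 45 N).
It fails at once if a bystander is moved more than 30 mm (distance of any of oil_bottle, ramekin, brush, thin_stick, spice_jar from where it was at the start of the episode above 0.03 m).
It also fails if it takes over 64 s, if anything falls off the work surface, if the arm or the gripper's body presses on something with over 40 N, if the wrist force passes 120 N, or if a joint passes its speed limit or range.

## Robot

A 6-joint arm with a two-finger parallel gripper is mounted at the origin on the work surface. World frame = base frame: x ahead of the robot, y to its left, z up, the work surface at z = 0. Lengths are in mm, angles in rad, forces in N, time in s.
With the tool pointing down it reaches from about 275 to 825 mm from the base axis. Payload 5.2 kg.
Tool frame: the origin (TCP) lies at the very end of the fingers, on their centre line; the grasp point (between the pads) lies 19 mm behind it; z points along the fingers, y is the direction in which the jaws open and shut (so a half turn about z gives the same grasp; the last joint's range is limited). The gripper opens to 93 mm and grips with 3 to 60 N. Pads are 15 mm wide; open, the fingers measure 128 mm over their backs; the gripper's body (75 mm by 188 mm) begins 65 mm behind the grasp point.
Start: joints at [1.108, 0.259, 1.535, -0, 1.348, -0.203], TCP at [141.265, 531.553, 218.653] pointing down, gripper open.
Joint ranges: [-3.14, 3.14], [-0.91, 2.08], [0.19, 2.58], [-1.22, 4.36], [0.22, 2.71], [-3.12, 3.12]. Speed limits (rad/s): [2.57, 2.57, 3.14, 3.14, 3.14, 3.14].

## Interface

Orientations are given as [roll, pitch, yaw] about the fixed x, y, z axes, in that order (R = Rz(yaw) Ry(pitch) Rx(roll)).
In Python, from bench import robot gives the robot as it stands. The module is installed in compiled form; this text tells all that it offers. Calls block until the motion is done:
- robot.move_ptp(position, orientation): joint-space move of the TCP to a pose.
- robot.move_linear(position, ori=None, speed=150, f_stop=None): straight line of the TCP; ori=None keeps the orientation; speed is the mean speed in mm/s. With f_stop (N) it stops when the force on the tool has changed by that much, and returns True; else False.
- robot.move_j(angles): joint-space move.
- robot.move_gripper(opening): opening from 0.0 (shut) to 1.0 (fully open); the grip force is fixed at half the most; returns when the fingers have stopped.
- robot.sleep(seconds).
- robot.inverse_kinematics(position, orientation): joint angles nearest the present ones, or None.
- robot.get_image(name): name is "scene" or "top" or "wrist"; returns a dict with "img" (480x640x3 uint8, blue, green, red), "fovy" (degrees; the focal length in pixels is half the picture's height over the tangent of half this angle, whatever the lens; pixels are square), "cx", "cy" (the principal point, pixels), "eye" and "orientation" of the camera in the world. Camera axes: x right, y down, z forward; pixel columns grow to the right and rows downward; lengths in mm; the calibration is good to about 2 mm. A picture is of the moment at which its call begins. There is no depth.
A pose or a line that the arm cannot do raises robot.MotionError and nothing moves.
- robot.hand_in(): hands the job in, once; it reports no verdict.
Readings, each from a call of its own:
- robot.current_t(): time.
- robot.current_qpos(): joint angles.
- robot.current_joint_vel(): joint speeds.
- robot.current_joint_efforts(): joint torques, N m.
- robot.current_tcp_pos(): TCP position.
- robot.current_eef_rot(): TCP orientation.
- robot.current_contact_force(): force on the tool from outside, world axes, zero at the start.
- robot.current_ft_torque(): the same for the moment, N m.
- robot.current_gripper_width(): opening from 0.0 (shut) to 1.0 (fully open).
Only numpy, scipy, OpenCV 4.12 (cv2) and the standard library are available. Lean on these libraries where they do the work, as an engineer would, in place of code of your own. Each camera call takes 0.05 s, during which the arm holds its last target.

## Working session

There is one attempt and no reset: what is moved stays moved. The work goes in short steps, each a Python script; the robot and the scene stay as the last script left them, time stands still between calls to the robot, and variables do not carry over. Pictures are saved under pics/ and viewed, and the job is handed in when it is done.

```bash
mkdir -p pics; ls; python3 - <<'E'
from bench import robot
import cv2,json
for n in ("scene","top","wrist"):
    d=robot.get_image(n); cv2.imwrite(f"pics/{n}0.png",d["img"])
    print(n,{k:v for k,v in d.items() if k!="img"})
print(robot.current_t(),robot.current_eef_rot(),robot.current_contact_force())
E
```

```text
pics
scene {'fovy': 55.02278583202485, 'cx': 317.1030042535107, 'cy': 239.70524139180569, 'eye': array([ 968.04298762, -905.86531716,  658.52680809]), 'orientation': array([-2.11398739, -0.00508994,  0.487843  ])}
top {'fovy': 42.74693740090778, 'cx': 317.3707315411849, 'cy': 242.7726039084135, 'eye': array([ 335.98996161,  -99.66860206, 1179.39867513]), 'orientation': array([-2.97043197,  0.00526921, -1.57097234])}
wrist {'fovy': 65.68298281792322, 'cx': 309.59521087982534, 'cy': 239.09108462246402, 'eye': array([ 58.9688838 , 553.11353837, 384.10786315]), 'orientation': array([2.83514941e+00, 1.61305794e-03, 1.31016720e+00])}
0.15 [-3.14032384e+00 -2.61087269e-04  2.88181094e+00] [0.23166602 0.74364966 0.57634788]
```

View pics/scene0.png

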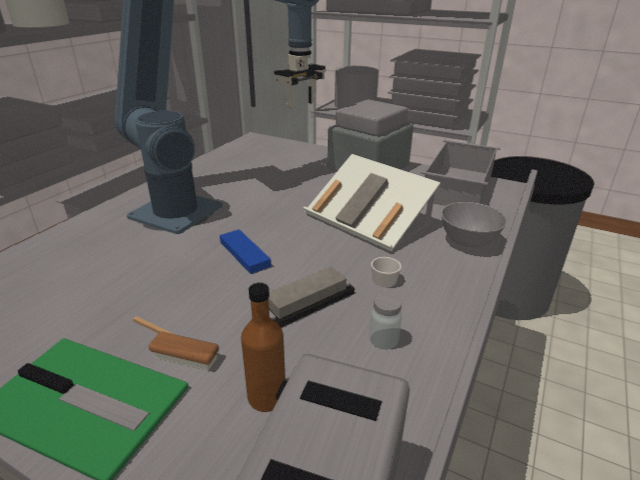

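View pics/top0.png

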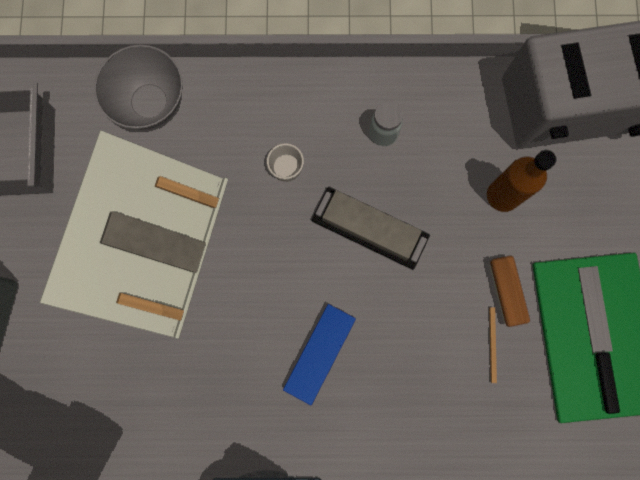

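View pics/wrist0.png

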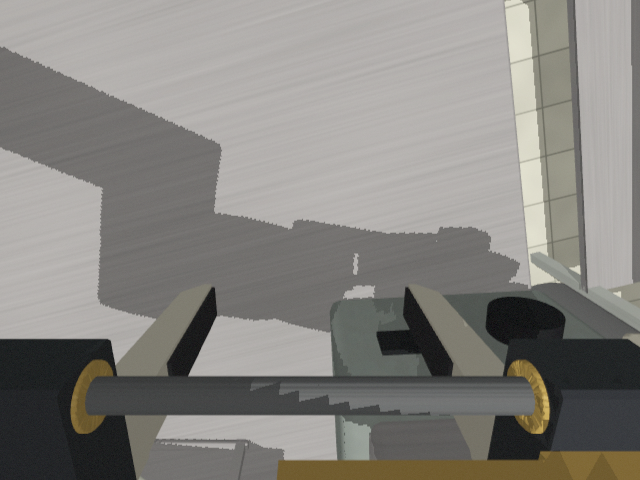

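The top view shows the loose grey stone at (153,242) on the slope with the two thick sticks beside it at (187,191) and (150,306). The thin stick is at (493,345) on the worktop and the blue look-alike at (320,354). The holder with the worn stone is at (370,228). I'll confirm in enlarged crops.

```bash
python3 - <<'E'
import cv2
t=cv2.imread("pics/top0.png")
cv2.imwrite("pics/c1.png",cv2.resize(t[125:345,35:235],None,fx=2.7,fy=2.7,interpolation=cv2.INTER_CUBIC))
cv2.imwrite("pics/c2.png",cv2.resize(t[175:280,300:440],None,fx=5.5,fy=5.5,interpolation=cv2.INTER_CUBIC))
s=cv2.imread("pics/scene0.png")
cv2.imwrite("pics/c3.png",cv2.resize(s[260:325,255:365],None,fx=7,fy=7,interpolation=cv2.INTER_CUBIC))
E
```

```text
(no output)
```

View pics/c1.png

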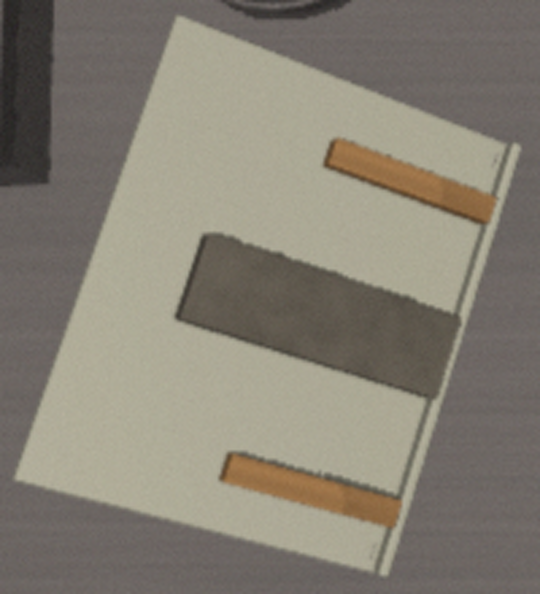

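View pics/c2.png

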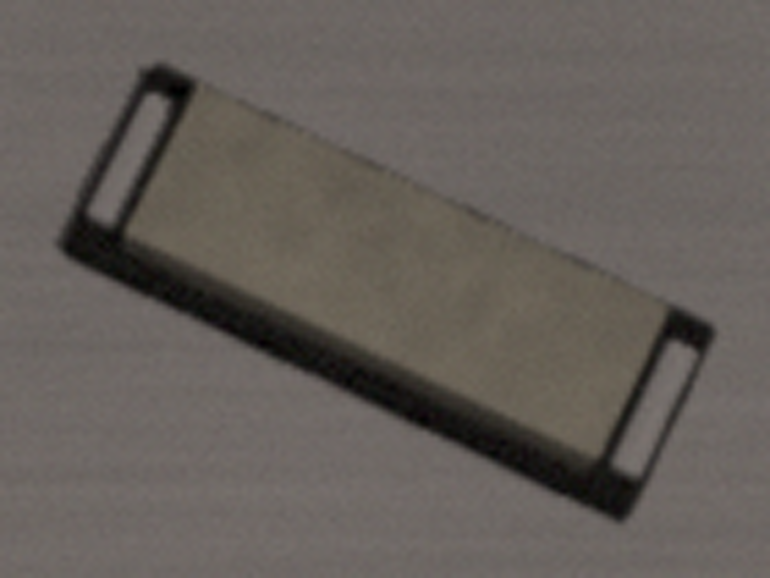

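View pics/c3.png

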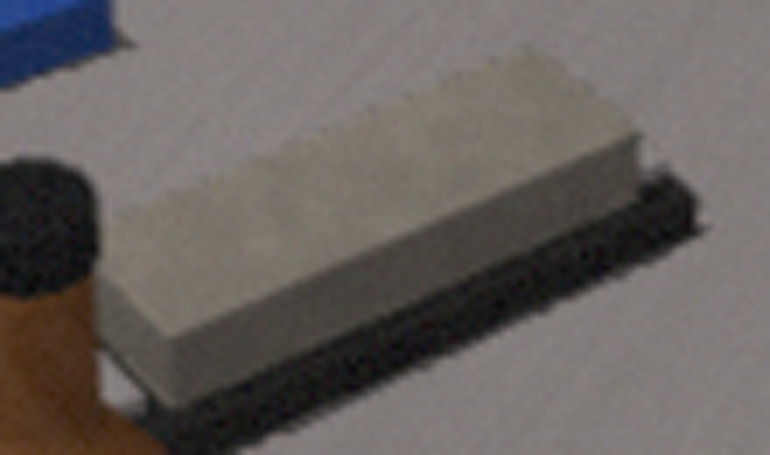

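```bash
cat > h.py <<'E'
import numpy as np, json
from scipy.spatial.transform import Rotation as Ro
from scipy.optimize import least_squares
CAM={'scene':(55.02278583202485,317.1030042535107,239.70524139180569,[968.04298762,-905.86531716,658.52680809],[-2.11398739,-0.00508994,0.487843]),
'top':(42.74693740090778,317.3707315411849,242.7726039084135,[335.98996161,-99.66860206,1179.39867513],[-2.97043197,0.00526921,-1.57097234])}
def cam(d): return (d['fovy'],d['cx'],d['cy'],d['eye'],d['orientation'])
def proj(c,P):
    if isinstance(c,str): c=CAM[c]
    f=240/np.tan(np.radians(c[0])/2)
    p=Ro.from_euler('xyz',c[4]).inv().apply(np.atleast_2d(P)-np.array(c[3]))
    return p[:,:2]/p[:,2:]*f+np.array([c[1],c[2]])
def ray(c,uv):
    if isinstance(c,str): c=CAM[c]
    f=240/np.tan(np.radians(c[0])/2)
    d=np.array([(uv[0]-c[1])/f,(uv[1]-c[2])/f,1.]); return np.array(c[3]),Ro.from_euler('xyz',c[4]).apply(d)
def hit(c,uv,p0,n):
    e,d=ray(c,uv); p0=np.array(p0,float);n=np.array(n,float)
    return e+d*((p0-e)@n)/(d@n)
def crop(uv,s,off): return np.array(uv,float)/s+np.array(off)+0.5/s-0.5
E
cat > fit.py <<'E'
from h import *
c1=lambda u,v:crop((u,v),2.7,(35,125))
c2=lambda u,v:crop((u,v),5.5,(300,175))
c3=lambda u,v:crop((u,v),7,(255,260))
# slope: x,y,yaw
def sl(p,loc):
    loc=np.atleast_2d(loc).astype(float); r=Ro.from_euler('xyz',[0,0,p[2]])*Ro.from_euler('xyz',[0,-np.pi/6,0])
    return r.apply(loc)+np.array([p[0],p[1],75])
obs=[c1(178,16),c1(15,480)]
L=[[125,-160,0],[125,160,0]]
r=least_squares(lambda p:(proj('top',sl(p,L))-obs).ravel(),[400,300,1.5]); p=r.x
print('slope',p,r.fun); 
print('scene pred',proj('scene',sl(p,[[125,-160,0],[125,160,0],[-125,-160,0],[-125,160,0]])))
print('top low pred',(proj('top',sl(p,[[-125,-160,0],[-125,160,0],[-125,-160,14],[-125,160,14]]))-[35,125])*2.7)
n=sl(p,[0,0,1])[0]-sl(p,[0,0,0])[0]
def loc(cam,uv,h):
    q=hit(cam,uv,sl(p,[0,0,h])[0],n)
    return (Ro.from_euler('xyz',[0,0,p[2]])*Ro.from_euler('xyz',[0,-np.pi/6,0])).inv().apply(q-np.array([p[0],p[1],75]))
print('stone'); 
for u in [(212,236),(460,318),(437,398),(182,320)]: print(loc('top',c1(*u),25).round(1))
print('stickA');
for u in [(338,140),(497,198),(488,223),(329,165)]: print(loc('top',c1(*u),20).round(1))
print('stickB');
for u in [(233,454),(401,498),(395,526),(225,480)]: print(loc('top',c1(*u),20).round(1))
# holder & height: x,y,yaw,top
def ho(p,l): return Ro.from_euler('z',p[2]).apply(np.atleast_2d(l).astype(float))+np.array([p[0],p[1],0])
def f(q):
    t=[[90,30,q[3]],[90,-30,q[3]],[-90,30,q[3]],[-90,-30,q[3]]]
    T=proj('top',ho(q,t)); S=proj('scene',ho(q,t))
    o=[c2(193,88),c2(127,237),c2(668,310),c2(604,465)]
    # which order
    return T,S,np.array(o)
def res(q):
    T,S,o=f(q)
    e1=T-np.array([o[1],o[0],o[3],o[2]])
    e2=S-np.array([c3(525,50),c3(640,135),c3(95,235),c3(175,333)])
    e2[2]*=0
    return np.r_[e1.ravel(),e2.ravel()]
for y0 in (1.2,-1.9,1.9,-1.2):
    r=least_squares(res,[350,-180,y0,41]); print('holder',r.cost,r.x); 
    print(r.fun.reshape(-1,2).round(1).tolist()) if r.cost<60 else 0
E
python3 fit.py
```

```text
slope [538.00524502 230.2677843    1.30220111] [ 0.20259354 -0.76324172 -0.19412888  0.68864   ]
scene pred [[440.19827689 182.13440667]
 [351.10777231 153.42768334]
 [390.32832279 250.57596563]
 [303.43427655 211.20040129]]
top low pred [[519.49127497 148.07290243]
 [386.80987188 576.56587486]
 [526.25856437 145.98794851]
 [392.45726748 578.99962581]]
stone
[ 63.4 -24.4  25. ]
[-111.7  -25.5   25. ]
[-113.    32.4   25. ]
[64.3 33.4 25. ]
stickA
[   5.  -114.5   20. ]
[-113.1 -115.8   20. ]
[-112.2  -96.6   20. ]
[  5.5 -96.2  20. ]
stickB
[  6.1 106.8  20. ]
[-111.1  104.9   20. ]
[-113.   124.3   20. ]
[  5.7 124.4  20. ]
holder 3.571562807981781 [ 566.80601586 -195.77422679    1.12241173   47.40734724]
[[-1.1, 0.5], [0.5, -0.3], [-0.7, -0.1], [0.8, -0.4], [0.3, -0.6], [0.2, -0.6], [-0.0, 0.0], [-1.1, 1.4]]
holder 3.5715628079818575 [ 566.80601586 -195.77422684    1.12241174   47.40734769]
[[-1.1, 0.5], [0.5, -0.3], [-0.7, -0.1], [0.8, -0.4], [0.3, -0.6], [0.2, -0.6], [-0.0, 0.0], [-1.1, 1.4]]
holder 3.5715628079850825 [ 566.80601596 -195.77422686    1.12241176   47.40734745]
[[-1.1, 0.5], [0.5, -0.3], [-0.7, -0.1], [0.8, -0.4], [0.3, -0.6], [0.2, -0.6], [-0.0, 0.0], [-1.1, 1.4]]
holder 3.5715628079817563 [ 566.80601586 -195.7742268     1.12241174   47.40734743]
[[-1.1, 0.5], [0.5, -0.3], [-0.7, -0.1], [0.8, -0.4], [0.3, -0.6], [0.2, -0.6], [-0.0, 0.0], [-1.1, 1.4]]
```

```bash
cat > plan.py <<'E'
from h import *
from bench import robot
SL=np.array([538.0,230.3,1.3022]); HO=np.array([566.8,-195.8,1.1224])
RS=Ro.from_euler('z',SL[2])*Ro.from_euler('y',-np.pi/6)
def slp(l): return RS.apply(l)+np.array([SL[0],SL[1],75])
def hop(l): return Ro.from_euler('z',HO[2]).apply(l)+np.array([HO[0],HO[1],0])
def e(R): return R.as_euler('xyz')
flip=Ro.from_euler('x',np.pi)
def slope_ori(k): return e(RS*Ro.from_euler('z',k*np.pi)*flip)       # tool x = +-uphill
def hold_ori(yaw): return e(Ro.from_euler('z',yaw)*flip)
E
python3 - <<'E'
from plan import *
print(hit('top',(503,200),[0,0,0],[0,0,1]),hit('top',(286,166),[0,0,20],[0,0,1]),hit('top',(386,135),[0,0,0],[0,0,1]))
P=dict(A=slp([-53.5,-105.5,3]),B=slp([-53,114.8,3]),S=slp([-24.5,4,4]))
for k in P:
  for m in (0,1):
    for h in (0,1):
      p=P[k]+RS.apply([0,0,60*h]); q=robot.inverse_kinematics(p,slope_ori(m)); print(k,m,h,p.round(),None if q is None else np.round(q,2))
for x in (-60,0,60):
  for y in (HO[2],HO[2]+np.pi,HO[2]+np.pi/2,HO[2]-np.pi/2):
    for z in (50,230):
      q=robot.inverse_kinematics(hop([x,0,z]),hold_ori(y)); print(x,round(y,2),z,None if q is None else np.round(q,2))
E
```

```text
[ 625.07073651 -459.63529767    0.        ] [689.29913919 -32.08240857  20.        ] [ 759.72258836 -231.58968942    0.        ]
A 0 0 [627. 156.  51.] [-0.23  0.54  1.71  0.64  0.98 -0.35]
A 0 1 [619. 127. 103.] [-0.28  0.46  1.68  0.6   1.09 -0.32]
A 1 0 [627. 156.  51.] [-0.23  0.54  1.71  0.64  0.98  2.79]
A 1 1 [619. 127. 103.] [-0.28  0.46  1.68  0.6   1.09  2.82]
B 0 0 [415. 215.  51.] [-0.2   0.25  2.22  0.77  0.8  -0.52]
B 0 1 [407. 186. 103.] [-0.29  0.12  2.19  0.66  0.96 -0.44]
B 1 0 [415. 215.  51.] [-0.2   0.25  2.22  0.77  0.8   2.62]
B 1 1 [407. 186. 103.] [-0.29  0.12  2.19  0.66  0.96  2.7 ]
S 0 0 [528. 209.  66.] [-0.17  0.38  1.94  0.69  0.89 -0.36]
S 0 1 [520. 180. 118.] [-0.23  0.28  1.92  0.63  1.02 -0.32]
S 1 0 [528. 209.  66.] [-0.17  0.38  1.94  0.69  0.89  2.78]
S 1 1 [520. 180. 118.] [-0.23  0.28  1.92  0.63  1.02  2.82]
-60 1.12 50 [-0.62  0.5   1.63 -0.    1.02 -0.17]
-60 1.12 230 [-0.62  0.33  1.4   0.    1.4  -0.17]
-60 4.26 50 [-0.62  0.5   1.63 -0.    1.02  2.97]
-60 4.26 230 [-0.62  0.33  1.4   0.    1.4   2.97]
-60 2.69 50 [-0.62  0.5   1.63  0.   
[... 254 characters left out ...]
41 -0.07]
0 4.26 50 [-0.52  0.5   1.62 -0.    1.02  3.07]
0 4.26 230 [-0.52  0.34  1.39  0.    1.41  3.07]
0 2.69 50 [-0.52  0.5   1.62  0.    1.02 -1.64]
0 2.69 230 [-0.52  0.34  1.39  0.    1.41 -1.64]
0 -0.45 50 [-0.52  0.5   1.62 -0.    1.02  1.5 ]
0 -0.45 230 [-0.52  0.34  1.39 -0.    1.41  1.5 ]
60 1.12 50 [-0.42  0.52  1.59 -0.    1.03  0.03]
60 1.12 230 [-0.42  0.36  1.37 -0.    1.42  0.03]
60 4.26 50 [-0.42  0.52  1.59 -0.    1.03 -3.11]
60 4.26 230 [-0.42  0.36  1.37 -0.    1.42 -3.11]
60 2.69 50 [-0.42  0.52  1.59  0.    1.03 -1.54]
60 2.69 230 [-0.42  0.36  1.37  0.    1.42 -1.54]
60 -0.45 50 [-0.42  0.52  1.59 -0.    1.03  1.6 ]
60 -0.45 230 [-0.42  0.36  1.37 -0.    1.42  1.6 ]
```

```bash
cat > pick.py <<'E'
from plan import *
def pick(l,h,lift=70,opening=1.0,close=0.0,pre=90):
    o=slope_ori(0)
    robot.move_gripper(opening)
    robot.move_ptp(slp([l[0],l[1],pre]),o)
    robot.move_linear(slp([l[0],l[1],h+25]),o,speed=120)
    s=robot.move_linear(slp([l[0],l[1],h]),o,speed=35,f_stop=4)
    tp=robot.current_tcp_pos(); print('stop',s,RS.inv().apply(tp-np.array([SL[0],SL[1],75])).round(1))
    if s: robot.move_linear(tp+RS.apply([0,0,2]),o,speed=30)
    robot.move_gripper(close); print('width',robot.current_gripper_width()*93)
    robot.move_linear(slp([l[0],l[1],h+lift]),o,speed=70)
    print('width',robot.current_gripper_width()*93,robot.current_contact_force().round(2),robot.current_t())
def snap(n,f):
    import cv2
    d=robot.get_image(n); cv2.imwrite(f,d['img']); return d
E
python3 - <<'E'
from pick import *
robot.move_ptp(np.array([520,150,270.]),hold_ori(1.3))
pick([-53.5,-105.5],4,opening=0.55,pre=80)
d=snap('top','pics/t1.png');snap('scene','pics/s1.png');snap('wrist','pics/w1.png')
E
```

```text
stop False [ -53.5 -105.6    4. ]
width 19.457119212595927
width 19.451054371955152 [ 0.12  0.45 -0.23] 6.9083
```

View pics/s1.png

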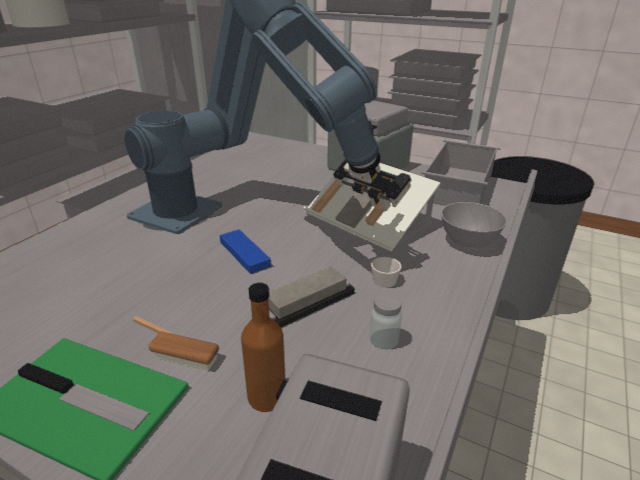

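View pics/w1.png

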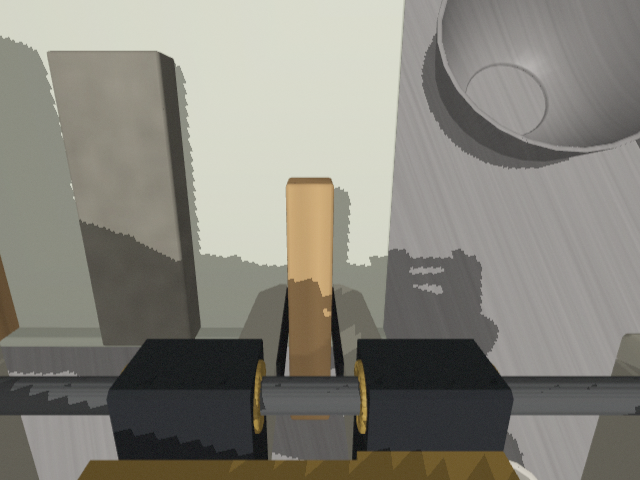

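The wrist view shows the stick held straight between the fingers at (310,270). Next I'll place it, feeling for the worn stone's top.

```bash
cat > place.py <<'E'
from pick import *
def place(xy,yaw,zstart,zmin,opening,fs=3,v=25,lift=120):
    o=hold_ori(yaw)
    robot.move_ptp(hop([xy[0],xy[1],zstart+60]),o)
    robot.move_linear(hop([xy[0],xy[1],zstart]),o,speed=120)
    robot.sleep(0.2); f0=robot.current_contact_force()
    s=robot.move_linear(hop([xy[0],xy[1],zmin]),o,speed=v,f_stop=fs)
    robot.sleep(0.15); f1=robot.current_contact_force()
    print('contact',s,robot.current_tcp_pos().round(2),(f1-f0).round(2))
    if not s: return False
    robot.move_gripper(opening); robot.sleep(0.2)
    robot.move_linear(hop([xy[0],xy[1],zstart+lift-60]),o,speed=100)
    print(robot.current_t()); return True
E
python3 - <<'E'
from place import *
robot.move_linear(robot.current_tcp_pos()+np.array([0,-60,90]),speed=180)
place([-60,0],HO[2]+np.pi/2,68,34,0.5)
snap('top','pics/t2.png');snap('scene','pics/s2.png');snap('wrist','pics/w2.png')
E
python3 -c "
import cv2
t=cv2.imread('pics/t2.png');s=cv2.imread('pics/s2.png')
cv2.imwrite('pics/t2c.png',cv2.resize(t[150:300,280:460],None,fx=4,fy=4));cv2.imwrite('pics/s2c.png',cv2.resize(s[220:340,230:390],None,fx=4.5,fy=4.5))"
```

```text
contact True [ 540.77 -249.83   52.87] [ 1.41 -0.87  4.22]
12.6083
```

View pics/t2c.png

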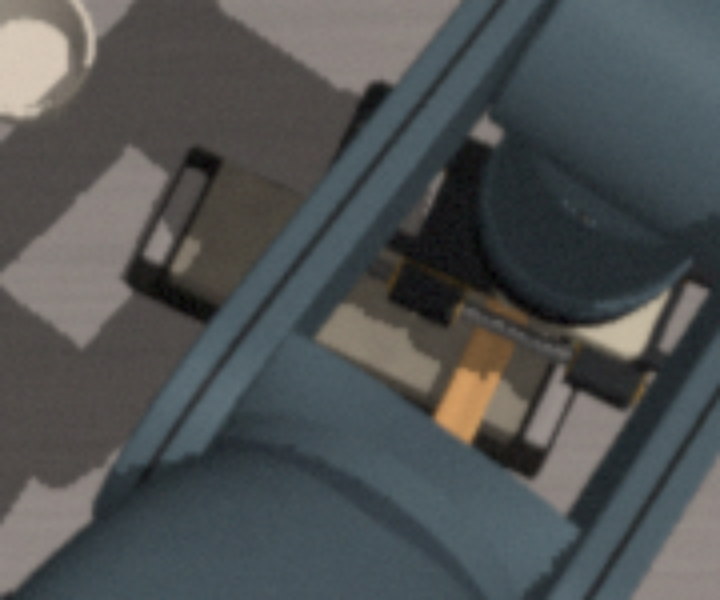

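View pics/s2c.png

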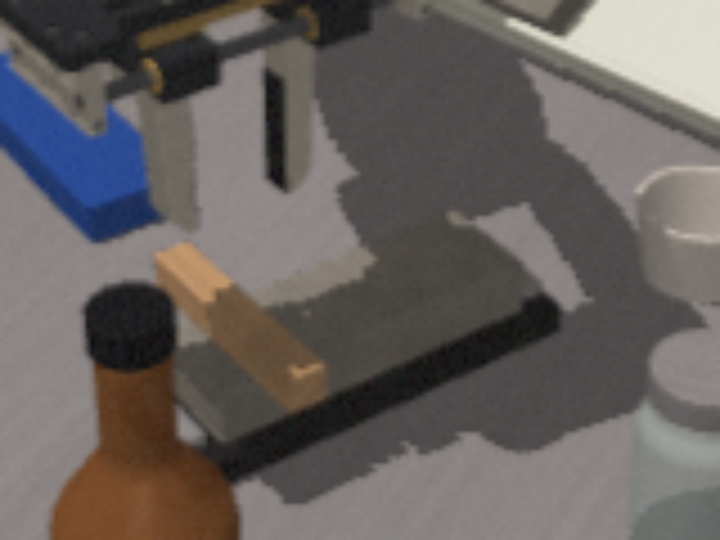

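View pics/w2.png

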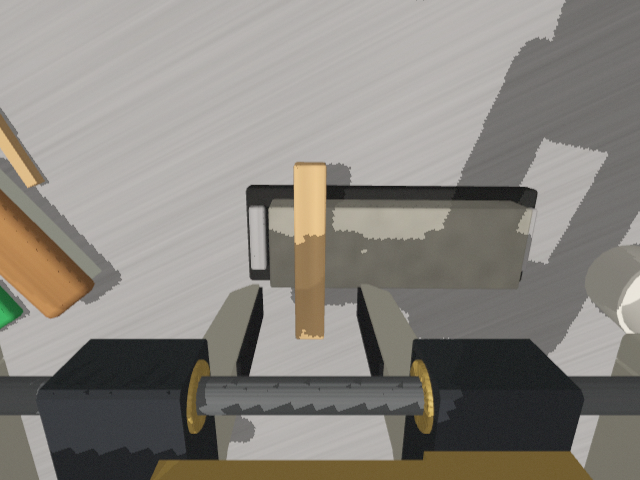

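The first stick lies flat and square across the stone at wrist-view x=310, with the stone's top spanning x=270-520. On to the second stick.

```bash
python3 - <<'E'
from place import *
pp=robot.current_tcp_pos()
robot.move_linear(np.array([pp[0]-20,pp[1]+60,220]),speed=250)
robot.move_ptp(np.array([420,120,230.]),hold_ori(1.3))
pick([-53,114.8],4,opening=0.55,pre=60)
robot.move_linear(robot.current_tcp_pos()+np.array([20,-60,90]),speed=180)
place([60,0],HO[2]+np.pi/2,68,34,0.5)
pp=robot.current_tcp_pos()
robot.move_linear(np.array([pp[0]-20,pp[1]+60,220]),speed=250)
robot.move_ptp(np.array([450,150,250.]),hold_ori(1.3))
snap('top','pics/t3.png');snap('scene','pics/s3.png');snap('wrist','pics/w3.png')
print(robot.current_t())
E
python3 -c "
import cv2
t=cv2.imread('pics/t3.png');s=cv2.imread('pics/s3.png')
cv2.imwrite('pics/t3c.png',cv2.resize(t[165:285,290:450],None,fx=5,fy=5,interpolation=2));cv2.imwrite('pics/s3c.png',cv2.resize(s[220:340,230:390],None,fx=4.5,fy=4.5))"
```

```text
stop False [-53.  114.8   4. ]
width 19.816317228534654
width 20.121657267624155 [-0.    1.16 -0.14] 19.1917
contact True [ 592.96 -141.79   52.79] [0.34 0.92 3.91]
24.6417
26.9833
```

View pics/t3c.png

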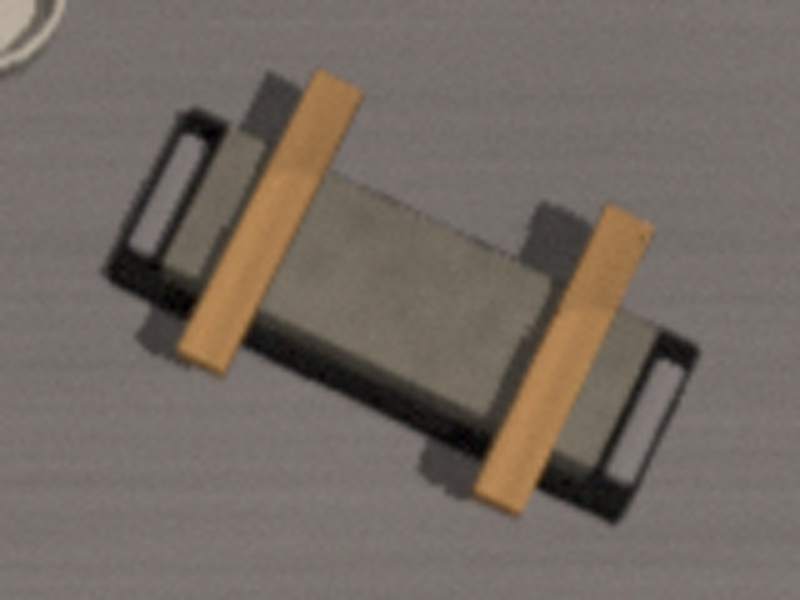

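View pics/s3c.png

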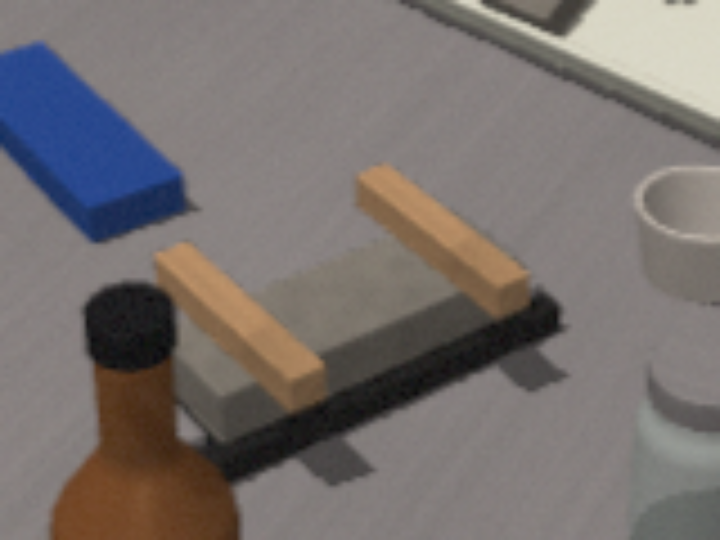

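View pics/t3.png

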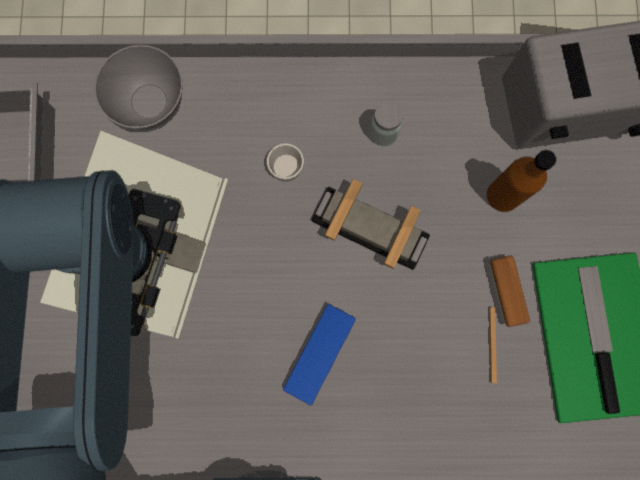

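Both sticks lie square across the stone, with crop centres at about (272,223) and (564,360). I'll measure them in the holder frame.

```bash
python3 - <<'E'
from h import *
HO=np.array([566.8,-195.8,1.1224])
def hf(u,z): 
    q=hit('top',crop(u,5,(290,165)),[0,0,z],[0,0,1]); return Ro.from_euler('z',-HO[2]).apply(q-np.array([HO[0],HO[1],0])).round(1)
for u in [(320,70),(362,95),(225,377),(180,352),(272,223),(608,205),(655,230),(520,515),(475,490),(564,360)]: print(u,hf(u,68))
E
```

```text
(320, 70) [ 66.8 -60.2  68. ]
(362, 95) [ 48.5 -58.2  68. ]
(225, 377) [48.8 60.7 68. ]
(180, 352) [67.7 59.4 68. ]
(272, 223) [57.9  0.7 68. ]
(608, 205) [-51.7 -59.4  68. ]
(655, 230) [-71.3 -58.3  68. ]
(520, 515) [-70.3  60.3  68. ]
(475, 490) [-51.6  59.1  68. ]
(564, 360) [-61.   1.  68.]
```

```bash
python3 - <<'E'
from place import *
pick([-24,4],5,opening=1.0,pre=60)
robot.move_linear(robot.current_tcp_pos()+np.array([20,-80,80]),speed=180)
o=hold_ori(HO[2])
robot.move_ptp(hop([0,0,150]),o)
robot.move_linear(hop([0,0,98]),o,speed=100)
print(robot.current_tcp_pos(),robot.current_gripper_width()*93,robot.current_t())
snap('top','pics/t4.png');snap('scene','pics/s4.png');snap('wrist','pics/w4.png')
E
python3 -c "
import cv2
s=cv2.imread('pics/s4.png')
cv2.imwrite('pics/s4c.png',cv2.resize(s[200:340,220:400],None,fx=4.2,fy=4.2))"
```

```text
stop False [-24.   4.   5.]
width 59.95493877207348
width 60.05091380346185 [-0.42 -0.14 -7.13] 31.6167
[ 567.15602141 -195.74851281   98.42333423] 59.53003316668275 34.1833
```

View pics/s4c.png

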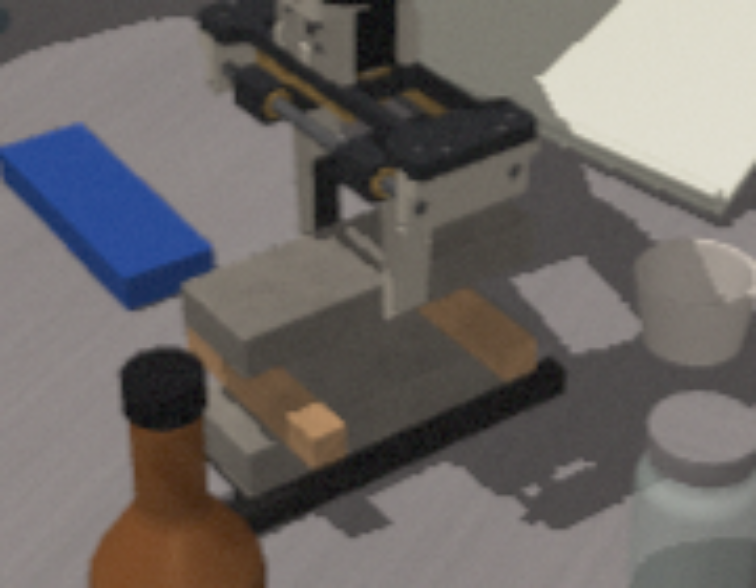

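View pics/w4.png

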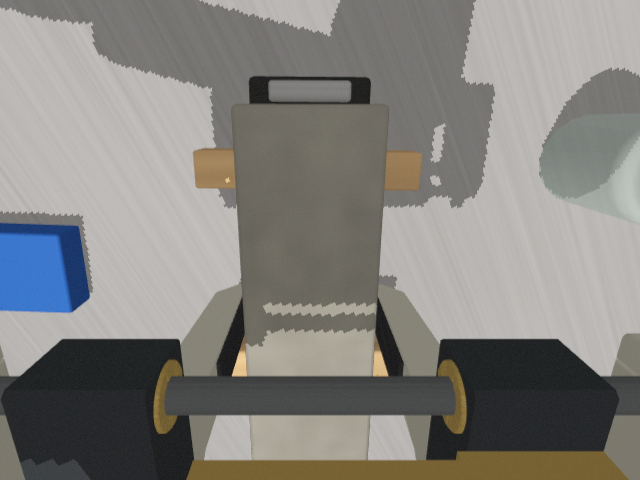

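Wrist view: the stone's far end at row 105 spans columns 233–388. I'll check whether it hangs level by projecting a level stone through the camera model.

```bash
python3 - <<'E'
from plan import *
d=robot.get_image('wrist'); c=cam(d)
print(d['eye'],d['orientation'],robot.current_t())
obs=np.array([[235,105],[387,105]])
tcp=robot.current_tcp_pos()
def pts(p):
    l=np.array([[90,30,20-0],[90,-30,20],[-90,30,20],[-90,-30,20.]])
    return Ro.from_euler('z',HO[2]).apply(Ro.from_euler('y',-p[0]).apply(l+np.array([p[1],p[2],0])))+tcp
for t in (-.1,0,.1): print(t,proj(c,pts([t,0,0])).round(1).tolist())
# edge at row 440 widths
r=least_squares(lambda p:(proj(c,pts(p))[:2]-obs).ravel(),[0,0,0]);print(r.x,r.fun)
E
python3 -c "
import cv2
s=cv2.imread('pics/w4.png')
cv2.imwrite('pics/w4c.png',cv2.resize(s[70:130,215:405],None,fx=4.2,fy=4.2))"
```

```text
[ 603.61263774 -119.61958347  265.21577669] [ 2.83445690e+00 -1.80653816e-03 -4.49181095e-01] 34.3833
-0.1 [[233.7, 102.7], [386.6, 102.6], [249.4, 488.3], [371.3, 488.0]]
0 [[229.3, 106.0], [391.2, 105.9], [252.3, 475.7], [368.4, 475.4]]
0.1 [[224.6, 112.4], [396.1, 112.3], [254.9, 462.6], [365.7, 462.4]]
[-0.10717884 -0.92256485 -0.33705894] [ 4.37282787e-05  5.76485554e-02 -4.37644938e-05 -5.76835962e-02]
```

View pics/w4c.png

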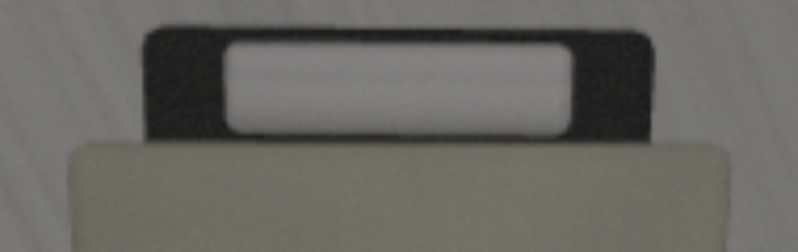

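```bash
python3 - <<'E'
from place import *
o=hold_ori(HO[2])
robot.move_linear(hop([0,0,84]),o,speed=60); robot.sleep(.2)
f0=robot.current_contact_force();m0=robot.current_ft_torque()
s=robot.move_linear(hop([0,0,66]),o,speed=12,f_stop=2.5); robot.sleep(.2)
print(s,robot.current_tcp_pos(),robot.current_contact_force()-f0,robot.current_ft_torque()-m0,robot.current_gripper_width()*93,robot.current_t())
snap('scene','pics/s5.png')
E
python3 -c "
import cv2
s=cv2.imread('pics/s5.png')
cv2.imwrite('pics/s5c.png',cv2.resize(s[240:340,240:370],None,fx=6,fy=6))"
```

```text
True [ 566.76472836 -195.80695103   74.13596513] [-1.21104416  1.40242517 13.88631522] [-0.09010266  0.06230033  0.03921633] 59.61534894304144 36.05
```

View pics/s5c.png

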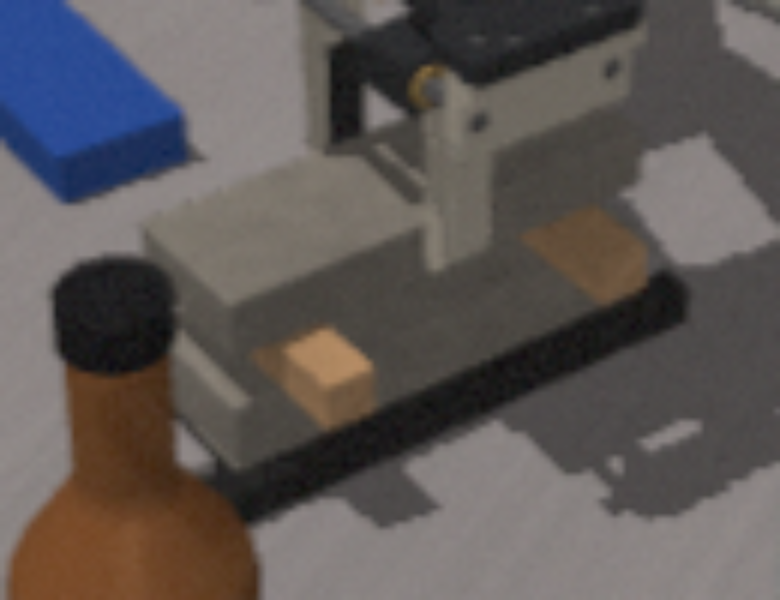

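Contact came at z=74.1 mm, with 14 N and almost no moment (about 0.1 N·m), so the stone rests level on both sticks. I'll release it.

```bash
python3 - <<'E'
from place import *
robot.move_gripper(0.9); robot.sleep(.3)
print(robot.current_contact_force())
robot.move_linear(hop([0,0,180]),speed=90)
robot.move_ptp(np.array([450,150,270.]),hold_ori(1.3))
robot.sleep(.2)
snap('top','pics/t6.png');snap('scene','pics/s6.png'); print(robot.current_t())
E
python3 -c "
import cv2
t=cv2.imread('pics/t6.png');s=cv2.imread('pics/s6.png')
cv2.imwrite('pics/t6c.png',cv2.resize(t[165:285,290:450],None,fx=5,fy=5,interpolation=2));cv2.imwrite('pics/s6c.png',cv2.resize(s[240:340,240:370],None,fx=6,fy=6,interpolation=2))"
```

```text
[-0.41158589 -0.1762308  -0.20372441]
40.0667
```

View pics/t6c.png

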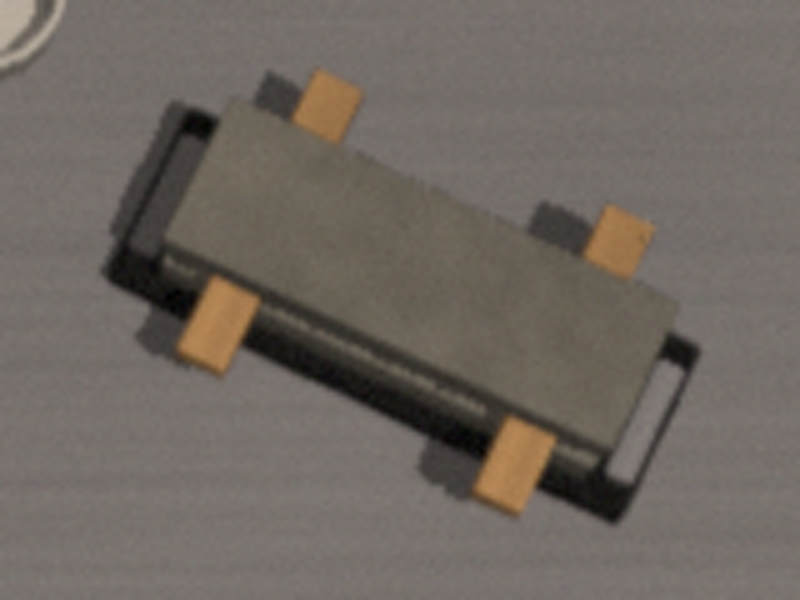

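View pics/s6c.png

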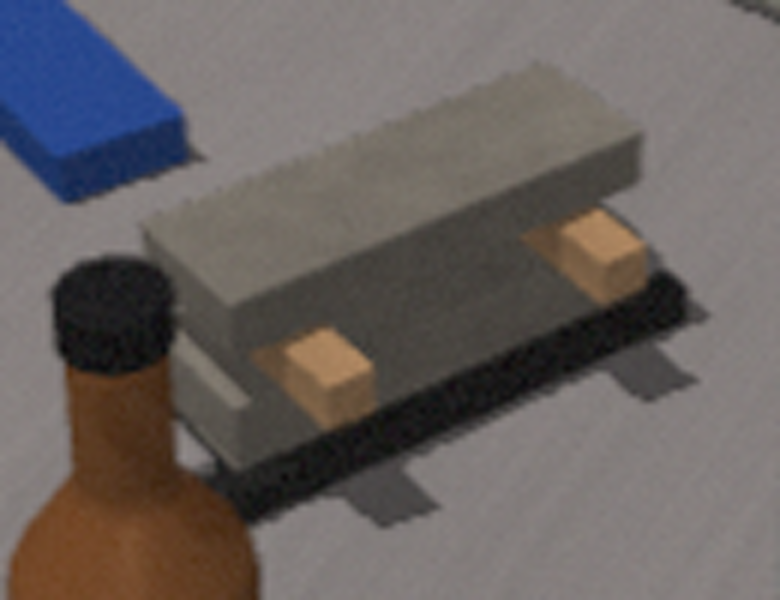

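View pics/s6.png

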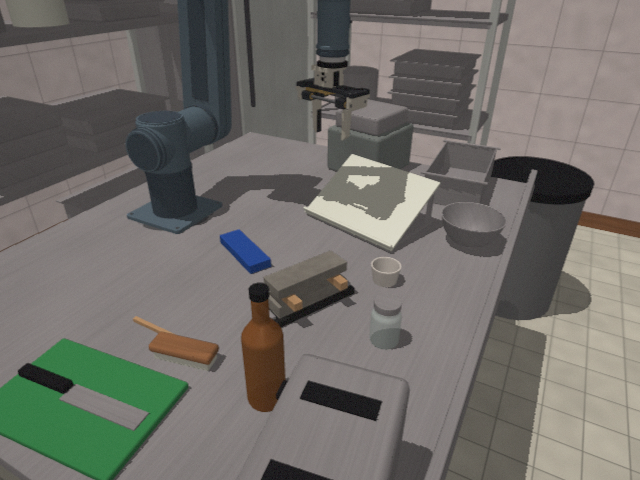

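The stone lies on both sticks. Its top-view crop corners are (237,98), (680,305), (610,450) and (165,245), and the bystanders are unmoved. I'll do one numeric check, then hand in.

```bash
python3 - <<'E'
from plan import *
C=[]
for u in [(237,98),(680,305),(610,450),(165,245)]:
    q=hit('top',crop(u,5,(290,165)),[0,0,93.5],[0,0,1]); C.append(Ro.from_euler('z',-HO[2]).apply(q-np.array([HO[0],HO[1],0]))); print(C[-1].round(1))
print('centre',np.mean(C,0).round(1))
robot.hand_in()
E
```

```text
[ 87.8 -30.4  93.5]
[-89.4 -29.8  93.5]
[-88.3  29.4  93.5]
[87.8 30.5 93.5]
centre [-0.5 -0.1 93.5]
the job is handed in; nothing more can be done
```

I laid both drying sticks across the worn stone and the loose stone on top of them. I handed the job in at about 40 s of the 64 s limit, and the robot reports no verdict.

- **Sticks:** they sit about 58 mm and 61 mm either side of the holder's middle. They are within about 1 mm of centre across the stone, and square by eye and by measured corners.
- **Worn stone's top:** the first stick touched down with about 4 N, which puts the top at roughly 48 to 49 mm. The camera estimate was 47.4 mm. The touch value is up to 1 mm above your 48 mm limit, within the camera and grasp-height error.
- **Loose stone:** it touched both sticks at the height expected for a level stone. The final top view puts its centre within 1 mm of the holder's centre, turned by less than about 0.02 rad.
- **Contact force:** contact was set to stop at a 2.5 N change but settled at about 14 N, well under the 45 N limit.
- **Check that disagreed:** before set-down, a rough wrist-camera fit suggested the held stone was tilted by up to 0.1 rad. At contact there was almost no moment, and the final pictures show it level on both sticks.

In the last pictures the bystanders and the blue look-alike look unmoved, and the arm is clear of everything.

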